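# Complete the salt-and-pepper caddy and lift it level

### The job

The salt-and-pepper caddy is short of one shaker, which has got in among the fruit in the slatted crate. Take that shaker out, leaving the other things in the crate, and set it down gently, upright in the caddy's empty ring (no dropping); then let go of it, pick the caddy up by its wooden grip and, without tipping it, finish while holding it level and still about 10 cm clear of the worktop, with both shakers standing in their rings.

Things in the scene. Friction and masses are not known exactly. Their poses are not given: they have to be found in the camera images.
- loose_shaker_mid (a point): Middle (45 mm above the foot, on its axis z, up) of the missing shaker, upright in the crate: round, waisted, 90 mm tall, domed metal cap, about 0.1 kg, the only shaker there. Widest, 44 mm, 30 mm above the foot; narrows to 34 mm at the cap; rounded foot 38 mm. The cap is 34 mm across from 66 to 78 mm above the foot (grip it there), then domed to 90 mm.
- caddy_shaker_mid (a point): Middle (45 mm above its foot) of the second shaker, same shape and size, already standing in one ring of the caddy; it stays there. (A similar pair at the back of the range belongs to the stove and is not needed.)
- caddy: Loose caddy, 0.33 kg empty: wooden tray 178 x 76 x 12 mm, two wire rings, a wire hoop across its middle (6 mm uprights at x 0, y -32 and +32, up to 176 mm) carrying a wooden grip. Origin: centre of the underside; x along its length towards the empty ring, z up. Ring centres at x +60 (empty) and -60 mm. At a ring the hoop is near: close the fingers along y there, the gripper's narrow way along x.
- empty_ring (a point): Point of the caddy on the axis of its empty ring where the middle of a seated shaker lies: 57 mm above the tray's underside, 45 mm above its top. Axes as the caddy's. The ring is 4 mm wire, 50 mm clear inside, top 44 mm above the underside; the shaker goes in from above with 3 mm to spare all round and stands on the tray.
- full_ring (a point): The same point in the other ring, where the second shaker stands.
- caddy_grip: The caddy's wooden grip, rigidly part of it: a bar 14 mm thick (caddy x), 44 mm long (y), 22 mm high, edges rounded. Origin at its centre, 165 mm above the tray's underside, over its middle; axes as the caddy's. Taken from above with the fingers closing along the caddy's x. Seated shakers end 102 mm above the underside, so fingertips have room beneath the grip.
- crate: Open produce crate of pale slats, fixed: 146 mm (x) by 164 mm (y) outside, walls 50 mm high, 6 mm thick, floor 6 mm. Origin at the centre of its underside, z up. Four things stand in it two by two, about 35 mm from the middle in x and 38 mm in y, in any order: the shaker, a spice jar, a lemon and a lime.
- spice_jar_mid (a point): Middle of a straight cylindrical spice jar with a wide flat cap, 47 mm across, 98 mm tall, standing in the crate (leave it there), the only thing in it about as tall as the shaker: keep the fingers clear of it; z is up along it.
- lemon_mid (a point): Middle of a lemon, 71 x 53 x 51 mm, lying in the crate (leave it there).
- lime_mid (a point): Middle of a lime, 60 x 48 x 48 mm, lying in the crate (leave it there).
Things that resemble listed ones, but are neither listed nor needed, are in the scene too. There is more than one size of the crate; the job needs the larger.

How it is judged:
By the outcome, as a careful person would: the job done as asked, in the order asked, and still so for the second after the job is handed in, while the arm keeps its last pose, push and grip.
It also fails if it takes over 62 s, if anything falls off the work surface, if the arm or the gripper's body presses on something with over 40 N, if the wrist force passes 120 N, or if a joint passes its speed limit or range.

### The arm

A 6-joint arm with a two-finger parallel gripper is mounted at the origin on a cart in front of the work surface, level with it; the furniture and walls round the work are solid. World frame = base frame: x ahead of the robot, y to its left, z up, the work surface at z = 0. Lengths are in mm, angles in degrees, forces in N, time in s.
With the tool pointing down it reaches from about 300 to 850 mm from the base axis. Payload 4.2 kg.
Tool frame: the origin (TCP) lies at the centre of the arm's flange, where the gripper is bolted on; the fingertips stand 191 mm ahead of it and the grasp point (between the pads) lies 172 mm ahead of it; z points along the fingers, x is the direction in which the jaws open and shut, and the axes are right-handed (so a half turn about z gives the same grasp; the last joint's range is limited). The gripper opens to 91 mm and grips with 3 to 60 N. Pads are 32 mm wide; open, the fingers measure 118 mm over their backs; the gripper's body (76 mm by 178 mm) begins 60 mm behind the grasp point.
Start: joints at [-75.745, 18.312, 89.639, -0, 72.044, -1.146], TCP at [152.704, -554.35, 404.776] pointing down, gripper open.
Joint ranges: [-177.97, 177.97], [-48.28, 115.42], [12.27, 149.76], [-77.06, 257.06], [2.81, 150.46], [-146.56, 146.56]. Speed limits (degrees/s): [147.25, 147.25, 180, 180, 180, 180].

### API

Orientations are given as [roll, pitch, yaw] about the fixed x, y, z axes, in that order (R = Rz(yaw) Ry(pitch) Rx(roll)).
In Python, from workcell import telemetry, imaging, env gives the robot as it stands. The module is installed in compiled form; this text tells all that it offers.
- The arm moves only by the tool jog_arm, never from a script. Its argument "series" is a list of rows, each a list of 3 entries, a list of its own where there are three numbers: the shift along the world's x, y, z in mm, then the turn, a rotation vector about the world's x, y, z in rad, then the opening, from 0 (shut) to 1 (fully open). In form: [[[x, y, z], [ax, ay, az], jaw], ...]. A call has exactly 5 rows; each row is the pose to reach, as a shift and turn from the pose measured when the call began; what a row does not reach only later rows make up. A row lasts 1/12 s, in which the tool goes at most 41.7 mm and 7.16 degrees, less where a joint would pass 70% of its speed; a pose out of reach is approached as far as the arm can. A call with a gripper value outside its range is refused whole. The fingers move at their own pace and stop on an object; "squeeze" is the grip in N (left out, the last holds). Time passes only in rows, so rows that repeat a pose let the fingers close, or fill a call up. It gives the time, the measured TCP pose, the force and the opening at its end, in the units of the state.
- telemetry.state(): the state, without advancing time (a new reading comes with each control period).
- imaging.grab_frame(name): name is "side" or "top"; returns a dict with "pixels" (384x512x3 uint8, red, green, blue), "fov_y" (degrees; the focal length in pixels is half the picture's height over the tangent of half this angle, whatever the lens; pixels are square), "cx", "cy" (the principal point, pixels), "R" (3x3) and "t" (3): a world point X has camera coordinates R X + t. Camera axes: x right, y down, z forward; pixel columns grow to the right and rows downward; lengths in mm; the calibration is good to about 2 mm. A picture is of the moment at which its call begins. There is no depth.
- env.job_done(): hands the job in, once; it reports no verdict.
The state is a dict: "time_s": time; "qpos": joint angles; "qvel": joint speeds; "effort": joint torques, N m; "ee_pos": TCP position; "ee_rot": TCP orientation; "force": force on the tool from outside, world axes, zero at the start; "torque": the same for the moment, N m; "gripper_width": finger opening in mm.
Only numpy, scipy, OpenCV 4.12 (cv2) and the standard library are available. Lean on these libraries where they do the work, as an engineer would, in place of code of your own. Each camera call takes 0.05 s, during which the arm holds its last target.

## Working session

There is one attempt and no reset: what is moved stays moved. The work goes in short steps, Python scripts to look and compute and a tool call to move; the robot and the scene stay as the last step left them, time stands still between calls to the robot, and variables do not carry over. Pictures are saved under pics/ and viewed, and the job is handed in when it is done.

Besides the shell and the picture viewer there is one more tool, called after "Request:" as name([rows], argument=value, ...), one row to a line, values as JSON. jog_arm: Moves the arm, as the interface text tells. Its arguments: {"type":"object","properties":{"series":{"type":"array"},"squeeze":{"type":"number"}},"required":["series"]}

```bash
mkdir -p pics; python3 - <<'E'
from workcell import telemetry, imaging
import cv2,numpy as np
s=telemetry.state(); print({k:np.round(v,2).tolist() for k,v in s.items()})
for n in("side","top"):
    f=imaging.grab_frame(n); np.savez(f"{n}0.npz",**f)
    print(n,f["fov_y"],f["cx"],f["cy"],np.round(f["R"],3).tolist(),np.round(f["t"],1), (-f["R"].T@f["t"]).round(0), [k for k in f])
    cv2.imwrite(f"pics/{n}0.png",cv2.resize(f["pixels"][:,:,::-1],(800,600),interpolation=cv2.INTER_CUBIC))
E
```

```text
{'time_s': 0.0, 'qpos': [-75.74, 18.35, 89.71, -0.0, 72.04, -1.15], 'qvel': [-0.01, 0.01, 0.0, -0.09, 0.05, -0.07], 'effort': [-0.0, -41.25, -23.2, 0.07, 0.05, -0.0], 'ee_pos': [152.69, -554.19, 403.91], 'ee_rot': [-180.0, 0.1, -74.6], 'force': [-1.31, -0.55, 0.45], 'torque': [0.03, 0.01, -0.08], 'gripper_width': 91.07}
side 51.03780381192324 258.948500183467 197.6370938131301 [[0.993, -0.115, 0.002], [-0.071, -0.631, -0.772], [0.09, 0.767, -0.635]] [-519.   -40.9 1459.3] [  381. -1204.   897.] ['pixels', 'fov_y', 'cx', 'cy', 'R', 't']
top 44.6231729321383 260.6764980610178 189.28856322949673 [[-0.017, -1.0, 0.0], [-0.982, 0.017, -0.187], [0.187, -0.003, -0.982]] [-268.9  504.7 1241.8] [ 259. -273. 1314.] ['pixels', 'fov_y', 'cx', 'cy', 'R', 't']
```

View pics/side0.png

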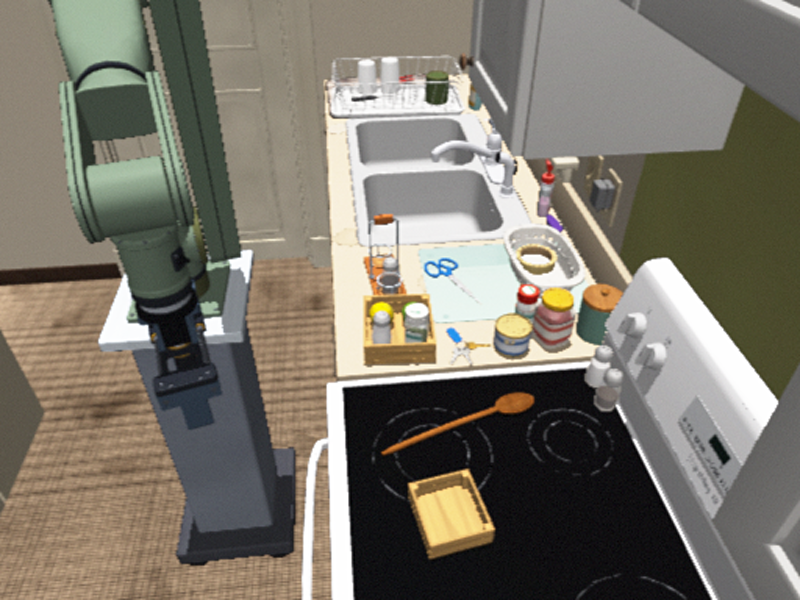

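View pics/top0.png

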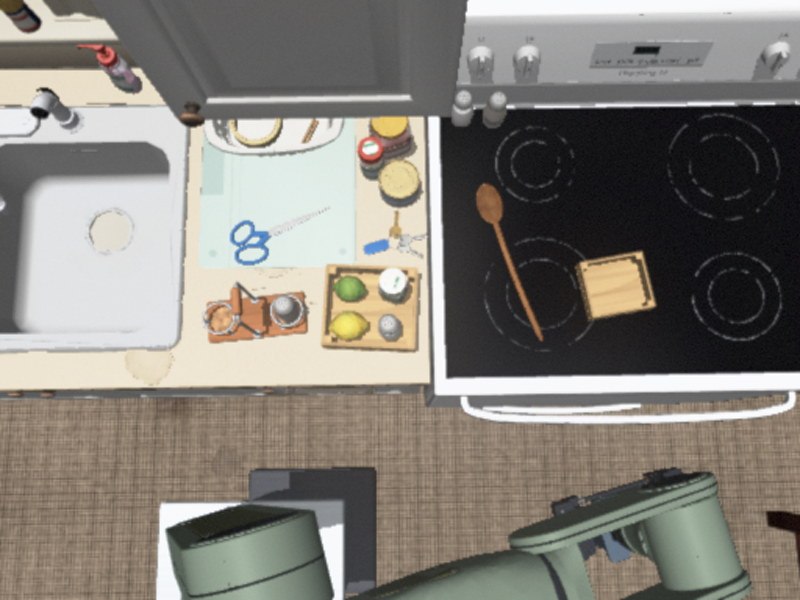

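The side view shows the crate at about (400,330). In the top view it is at about (370,308): shaker near-right (390,326), jar far-right, lime far-left, lemon near-left. The caddy is at (257,312) in the top view, with the empty ring on the left. I'll zoom in to measure.

```bash
cat > h.py <<'E'
import numpy as np,cv2
def load(n,k=0):
    return dict(np.load(f"{n}{k}.npz"))
def foc(f): return 192/np.tan(np.radians(float(f["fov_y"]))/2)
def ray(f,u,v):
    d=f["R"].T@np.array([(u-f["cx"])/foc(f),(v-f["cy"])/foc(f),1.]); return -f["R"].T@f["t"],d
def onz(f,u,v,z):
    c,d=ray(f,u,v); return c+d*(z-c[2])/d[2]
def proj(f,X):
    p=f["R"]@np.asarray(X,float)+f["t"]; return p[:2]/p[2]*foc(f)+[f["cx"],f["cy"]]
def tri(fa,a,fb,b):
    A=[];B=[]
    ca,da=ray(fa,*a);cb,db=ray(fb,*b)
    s=np.linalg.lstsq(np.c_[da,-db],cb-ca,rcond=None)[0]
    p,q=ca+s[0]*da,cb+s[1]*db
    return (p+q)/2,np.linalg.norm(p-q)
def crop(f,u0,u1,v0,v1,k,name):
    im=cv2.resize(f["pixels"][v0:v1,u0:u1,::-1],None,fx=k,fy=k,interpolation=cv2.INTER_CUBIC)
    for u in range((u0+9)//10*10,u1,10):
        cv2.putText(im,str(u),(int((u+.5-u0)*k)-8,8),0,.3,(0,0,255)); cv2.line(im,(int((u+.5-u0)*k),10),(int((u+.5-u0)*k),16),(0,0,255))
    for v in range((v0+9)//10*10,v1,10):
        cv2.putText(im,str(v),(0,int((v+.5-v0)*k)+3),0,.3,(0,0,255)); cv2.line(im,(20,int((v+.5-v0)*k)),(26,int((v+.5-v0)*k)),(0,0,255))
    cv2.imwrite(f"pics/{name}.png",im)
E
python3 - <<'E'
from h import *
crop(load("top"),125,275,160,235,5,"topz"); crop(load("side"),220,300,130,240,5,"sidez")
E
```

```text
(no output)
```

View pics/topz.png

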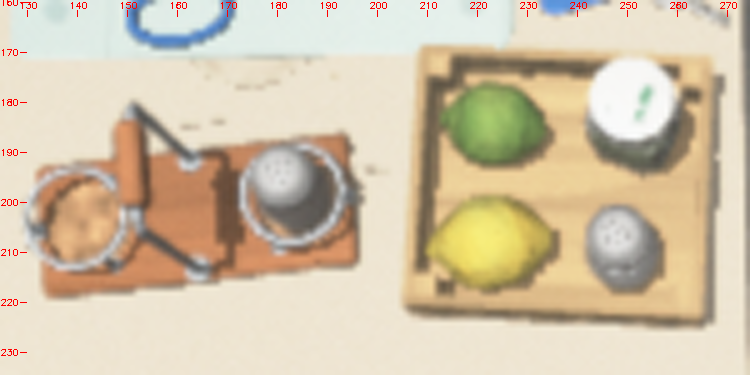

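View pics/sidez.png

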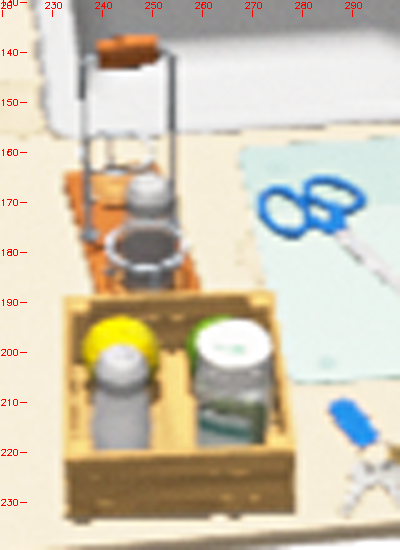

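Top crop: shaker cap about (247,206), jar cap (251,178), empty ring centre about (140,203), full-ring shaker cap (181,195), grip axis from (150,183) to (150,200). Side crop: crate shaker cap about (244,203), grip (247,140). Next, refine with masks.

```bash
python3 - <<'E'
from h import *
t=load("top");s=load("side")
P=lambda u,v,z:np.round(onz(t,u,v,z),1)
print("crate rim z50 corners TL TR BR BL",P(208.5,169,50),P(267.5,171.5,50),P(266.5,223,50),P(205,220,50))
cs=[P(208.5,169,50),P(267.5,171.5,50),P(266.5,223,50),P(205,220,50)]
print("centre",np.mean(cs,0), [np.linalg.norm(cs[i]-cs[(i+1)%4]).round() for i in range(4)])
q=[P(132,193.5,12),P(194.5,186.5,12),P(196,211,12),P(133,217,12)]
print("tray",q,np.mean(q,0),[np.linalg.norm(q[i]-q[(i+1)%4]).round() for i in range(4)])
for a,b in((q[1],q[0]),(q[2],q[3])): d=b-a;print("yaw",np.degrees(np.arctan2(d[1],d[0])))
print("shaker cap",P(247.5,206.5,84),"jar top",P(250.8,179,104),"caddy shk",P(181,195,90))
print("tri shaker",tri(t,(247.5,206.5),s,(244,202.5)))
print("tri caddyshk",tri(t,(181,195),s,(249,167)))
print("ring",P(140.3,202.8,42),P(183.7,198.5,42))
# grip
print("hoop feet", P(163,191,12),P(164.5,213.5,12))
print("grip ends top", P(151,182.5,176),P(151,201.5,176))
# grip orange mask
hsv=cv2.cvtColor(t["pixels"],cv2.COLOR_RGB2HSV)
hs=cv2.cvtColor(s["pixels"],cv2.COLOR_RGB2HSV)
m=cv2.inRange(hs,(5,130,80),(15,255,255));m[:130]=0;m[147:]=0;m[:,:235]=0;m[:,255:]=0
ys,xs=np.nonzero(m);print("grip side",xs.min(),xs.max(),ys.min(),ys.max(),xs.mean(),ys.mean())
m=cv2.inRange(hsv,(5,130,80),(15,255,255))[178:206,145:158]
print(hsv[195,145:158].tolist())
print("tri grip",tri(t,(150.5,192.5),s,(246.5,140)))
E
```

```text
crate rim z50 corners TL TR BR BL [ 559.4 -133.7   50. ] [ 549.5 -297.2   50. ] [ 406.3 -291.7   50. ] [ 417.3 -124.8   50. ]
centre [ 483.125 -211.85    50.   ] [np.float64(164.0), np.float64(143.0), np.float64(167.0), np.float64(142.0)]
tray [array([500.9,  86.5,  12. ]), array([518.1, -90. ,  12. ]), array([447.9, -94.9,  12. ]), array([433.9,  81.4,  12. ])] [475.2   -4.25  12.  ] [np.float64(177.0), np.float64(70.0), np.float64(177.0), np.float64(67.0)]
yaw 95.5659233698643
yaw 94.54033564166802
shaker cap [ 447.2 -241.5   84. ] jar top [ 517.5 -251.6  104. ] caddy shk [480.2 -65.4  90. ]
tri shaker (array([ 447.17141205, -241.53098035,   83.74216832]), np.float64(0.11000199752342352))
tri caddyshk (array([479.64913517, -66.05570101,  94.2301216 ]), np.float64(0.47844801766490486))
ring [468.9  54.5  42. ] [478.9 -64.8  42. ]
hoop feet [506.6  -1.   12. ] [442.3  -6.6  12. ]
grip ends top [497.4  -5.  176. ] [449.6  -6.3 176. ]
grip side 240 250 137 142 245.04918032786884 139.54098360655738
[[0, 7, 195], [120, 1, 185], [11, 18, 155], [10, 103, 185], [12, 132, 214], [12, 135, 221], [12, 132, 214], [12, 135, 182], [11, 119, 126], [11, 114, 101], [12, 130, 175], [12, 131, 193], [12, 131, 194]]
tri grip (array([476.5058513 ,  -1.2328395 , 163.07546436]), np.float64(3.701374045907534))
```

```bash
python3 - <<'E'
from h import *
t=load("top");s=load("side")
for n,f,(u0,u1,v0,v1) in(("top",t,(238,262,198,222)),("side",s,(236,256,190,224)),("topc",t,(170,200,182,212))):
    h=cv2.cvtColor(f["pixels"],cv2.COLOR_RGB2HSV)[v0:v1,u0:u1]
    m=(h[...,1]<60)
    if n!="x":
        for r,(a,b) in enumerate(zip(m,h[...,2])): print(v0+r,"".join("%4d"%y if x else "   ." for x,y in zip(a,b)))
    print(n,u0)
E
```

```text
198    .   .   .   .   .   .   .   .   .   .   .   .   .   .   .   .   .   .   .   .   .   .   .   .
199    .   .   .   .   .   .   .   .   .   .   .   .   .   .   .   .   .   .   .   .   .   .   .   .
200    .   .   .   .   .   .   .   .   .   .   .   .   .   .   .   .   .   .   .   .   .   .   .   .
201    .   .   .   .   .   .   .   . 176 157 155 157 161   .   .   .   .   .   .   .   .   .   .   .
202    .   .   .   .   .   .   . 171 179 186 192 188 169 153 170   .   .   .   .   .   .   .   .   .
203    .   .   .   .   .   . 173 190 205 204 211 211 201 176 159 174   .   .   .   .   .   .   .   .
204    .   .   .   .   . 174 187 204 212 197 217 218 215 200 172 150   .   .   .   .   .   .   .   .
205    .   .   .   . 190 173 199 203 209 222 219 210 214 207 182 150 134   .   .   .   .   .   .   .
206    .   .   .   . 185 179 205 219 220 224 209 218 201 207 193 155 133 120   .   .   .   .   .   .
207    .   .   .   . 185 176 204 218 200 221 224 223 194 204 190 156 135 117   .   .   .   .   .   .
208    .   .   .   . 185 172 197 215 204 223 215 222 219 208 180 153 132 119 125   .   .  
[... 7289 characters left out ...]
 . 113 120 144 148 192 190 175   .   .   .   .   .   . 224 236 238
207    .   .   .   .   .   .   .   . 199 196 170 189 186 170 151 161 196 196 184   .   .   .   .   .   .   .   . 225 237 238
208    .   .   .   .   .   .   .   .   . 164 191 199 198 199 196 180 170   .   .   .   .   .   .   .   .   .   . 224 236 238
209    .   .   .   .   .   .   .   .   . 174 156 144 140 131 126   .   .   .   .   .   .   .   .   .   .   .   . 225 237 238
210    .   .   .   .   .   .   .   .   .   . 206 198   .   .   .   .   .   .   .   .   .   .   .   .   .   .   . 225 238 238
211    .   .   .   .   .   .   .   .   .   .   .   .   .   .   .   .   .   .   .   .   .   .   .   .   .   .   . 226 237 238
topc 170
```

Request:
jog_arm([
  [[8, 9, 0], [0, 0, -0.02], 1],
  [[26, 28, 0], [0, 0, -0.06], 1],
  [[48, 51, 0], [0, 0, -0.1], 1],
  [[72, 76, 0], [0, 0, -0.14], 1],
  [[96, 102, 0], [0, 0, -0.18], 1],
])

```text
time_s: 0.52
ee_pos: [249.2, -451.2, 403.5]
ee_rot: [180.0, 0.1, -85.1]
force: [1.6, -0.3, -0.9]
gripper_width: 91.4
```

Request:
jog_arm([
  [[30, 32, 0], [0, 0, -0.03], 1],
  [[56, 60, 0], [0, 0, -0.06], 1],
  [[82, 88, 0], [0, 0, -0.09], 1],
  [[108, 116, 0], [0, 0, -0.12], 1],
  [[134, 144, 0], [0, 0, -0.15], 1],
])

```text
time_s: 0.93
ee_pos: [384.0, -305.5, 403.3]
ee_rot: [180.0, 0.2, -93.8]
force: [1.4, -1.5, 0.5]
gripper_width: 91.1
```

Request:
jog_arm([
  [[26, 27, 0], [0, 0, 0], 1],
  [[48, 49, 0], [0, 0, 0], 1],
  [[59, 60, 0], [0, 0, 0], 1],
  [[62, 63, 0], [0, 0, 0], 1],
  [[62, 63, 0], [0, 0, 0], 1],
])

```text
time_s: 1.35
ee_pos: [446.5, -241.9, 402.9]
ee_rot: [179.9, 0.2, -93.7]
force: [-0.6, 0.4, 0.0]
gripper_width: 91.3
```

```bash
cat > look.py <<'E'
import sys
from workcell import telemetry, imaging
from h import *
k=sys.argv[1]
for n in("top","side"):
    f=imaging.grab_frame(n); np.savez(f"{n}{k}.npz",**f)
for a in sys.argv[2:]:
    n,u0,u1,v0,v1,z=a.split(",")
    crop(load(n,k),int(u0),int(u1),int(v0),int(v1),int(z),f"{n}{k}")
s=telemetry.state();print({q:np.round(s[q],2).tolist() for q in("time_s","ee_pos","ee_rot","force","gripper_width")})
E
python3 look.py 1 side,190,310,100,240,5
```

```text
{'time_s': 1.45, 'ee_pos': [445.46, -243.04, 403.02], 'ee_rot': [179.91, 0.14, -93.8], 'force': [-0.08, 0.26, -0.58], 'gripper_width': 91.29}
```

View pics/side1.png

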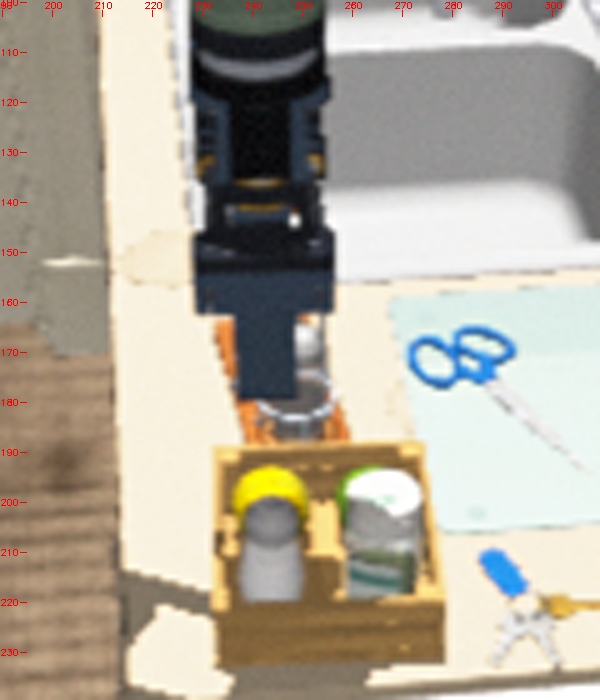

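The gripper hangs over the shaker. The near finger spans u 237–248.5, with its tip at v≈179. I'll compare that with its projected position as a check on the calibration and the model.

```bash
python3 - <<'E'
from h import *
s=load("side",1);t=load("top",1)
for dx in(-16,16):
  # outer face of near finger
  print(proj(s,(446+dx,-242.5-59,212)))
for X in [(446,-242.5,96),(446,-242.5,84),(446,-242.5,72),(429,-242.5,78),(463,-242.5,78),(446,-242.5,6)]: print(X,proj(s,X),proj(load("top"),X))
E
```

```text
[238.81094781 181.75502483]
[250.12638566 180.98995311]
(446, -242.5, 96) [243.58578382 199.71360542] [247.74673429 206.25251831]
(446, -242.5, 84) [243.66938445 202.65824352] [247.86870482 206.93583457]
(446, -242.5, 72) [243.7519794  205.56745881] [247.98838445 207.60631642]
(429, -242.5, 78) [238.31216499 204.50980022] [248.00511479 213.58766866]
(463, -242.5, 78) [249.0963754  203.72562825] [247.8529262  200.98968837]
(446, -242.5, 6) [244.18906003 220.96260888] [248.60841488 211.07991659]
```

```bash
python3 - <<'E'
from h import *
s=load("side",1)
g=s["pixels"].astype(int)
for v in (165,170,174,177,178,179,180): print(v,[tuple(g[v,u]) if 0 else int(g[v,u].sum()//3) for u in range(230,256)])
for v in (207,209,211,213,215,217): print(v,[int(g[v,u].sum()//3) for u in range(235,255)])
X=lambda z:[proj(s,(446+d,-301.5,z)).round(1).tolist() for d in(-16,16)]
print(X(212),X(225),X(240))
print(proj(s,(446,-260,212)))
E
```

```text
165 [240, 239, 211, 163, 154, 151, 127, 71, 55, 56, 58, 57, 56, 54, 56, 57, 56, 52, 75, 190, 214, 212, 211, 190, 156, 212]
170 [237, 239, 239, 196, 130, 144, 128, 77, 56, 56, 55, 58, 55, 57, 54, 54, 58, 55, 68, 150, 180, 178, 161, 129, 113, 168]
174 [238, 237, 238, 238, 200, 134, 121, 83, 55, 56, 57, 55, 57, 56, 53, 56, 58, 54, 62, 128, 173, 184, 184, 168, 144, 166]
177 [238, 237, 237, 239, 239, 201, 123, 85, 59, 52, 56, 52, 54, 56, 61, 54, 58, 57, 54, 71, 90, 94, 97, 97, 109, 148]
178 [238, 238, 238, 238, 238, 220, 154, 88, 52, 51, 54, 52, 50, 57, 55, 56, 53, 56, 54, 70, 89, 95, 90, 87, 101, 132]
179 [237, 236, 238, 238, 241, 236, 189, 90, 50, 52, 56, 60, 58, 47, 49, 52, 49, 48, 52, 69, 92, 97, 92, 90, 94, 130]
180 [238, 238, 238, 238, 239, 240, 199, 117, 96, 107, 123, 154, 151, 112, 87, 88, 87, 90, 91, 96, 100, 95, 92, 88, 106, 153]
207 [164, 155, 97, 94, 104, 111, 116, 125, 128, 129, 125, 118, 113, 105, 91, 85, 91, 163, 201, 205]
209 [191, 198, 156, 121, 151, 168, 158, 147, 143, 143, 136, 148, 159, 156, 131, 96, 99, 164, 198, 207]
211 [118, 121, 107, 120, 158, 176, 172, 176, 179, 178, 176, 171, 167, 158, 134, 105, 106, 120, 122, 129]
213 [93, 87, 102, 139, 164, 174, 181, 181, 181, 182, 183, 180, 174, 160, 142, 116, 91, 87, 85, 93]
215 [96, 90, 114, 147, 167, 174, 181, 186, 184, 186, 182, 178, 173, 163, 147, 125, 98, 84, 87, 88]
217 [125, 90, 92, 132, 162, 174, 180, 185, 183, 184, 182, 181, 173, 164, 143, 114, 90, 89, 84, 90]
[[238.8, 181.8], [250.1, 181.0]] [[238.7, 178.0], [250.1, 177.3]] [[238.5, 173.7], [250.0, 172.9]]
[243.22792482 172.77201545]
```

```bash
python3 - <<'E'
from h import *
crop(load("top",1),190,310,110,280,4,"top1"); 
t=load("top",1)
print(proj(t,(446,-242.5,403)),proj(t,(446,-242.5,212)))
E
```

```text
[243.57495895 182.88095676] [246.43504336 198.90402452]
```

View pics/top1.png

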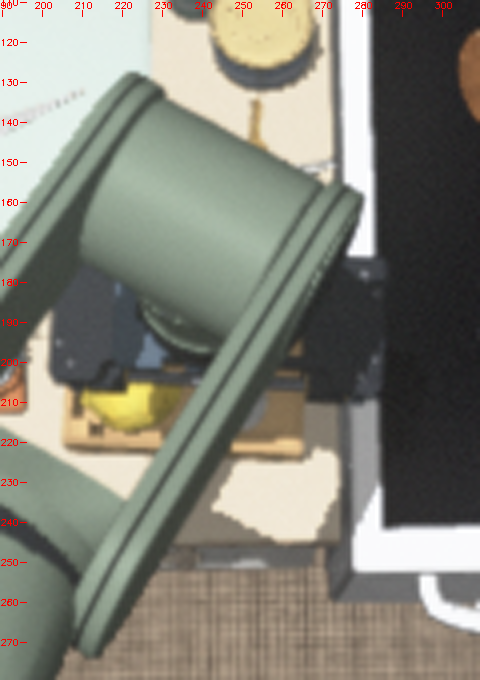

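Request:
jog_arm([
  [[0, 0, -15], [0, 0, 0], 1],
  [[0, 0, -40], [0, 0, 0], 1],
  [[0, 0, -65], [0, 0, 0], 1],
  [[0, 0, -85], [0, 0, 0], 1],
  [[0, 0, -95], [0, 0, 0], 1],
])

```text
time_s: 1.87
ee_pos: [443.7, -243.8, 305.7]
ee_rot: [179.7, 0.2, -93.9]
force: [0.7, 0.7, 0.1]
gripper_width: 91.1
```

```bash
python3 look.py 2 side,210,300,150,240,7 && python3 - <<'E'
from h import *
s=load("side",2);g=s["pixels"].astype(int)
for v in range(185,212,2): print(v,[int(g[v,u].sum()//3) for u in range(230,256)])
E
```

```text
{'time_s': 1.97, 'ee_pos': [444.37, -243.71, 306.54], 'ee_rot': [179.69, 0.23, -93.9], 'force': [-0.01, -0.58, 0.65], 'gripper_width': 91.52}
185 [49, 49, 50, 52, 52, 53, 52, 53, 54, 55, 53, 54, 56, 55, 55, 53, 56, 54, 53, 58, 55, 56, 53, 55, 54, 67]
187 [61, 55, 58, 57, 59, 57, 57, 56, 58, 57, 61, 59, 55, 56, 55, 59, 59, 57, 59, 59, 58, 59, 59, 55, 56, 68]
189 [60, 56, 56, 55, 58, 55, 60, 60, 58, 59, 59, 56, 57, 60, 57, 58, 59, 58, 59, 59, 58, 55, 56, 57, 54, 71]
191 [84, 117, 112, 66, 58, 56, 59, 57, 57, 57, 59, 58, 57, 61, 58, 58, 57, 59, 58, 57, 58, 64, 70, 67, 63, 72]
193 [236, 236, 218, 183, 137, 102, 85, 61, 54, 55, 55, 57, 56, 56, 51, 56, 58, 56, 73, 105, 133, 119, 99, 98, 125, 140]
195 [240, 240, 221, 182, 141, 106, 87, 61, 57, 54, 56, 56, 54, 55, 56, 54, 57, 60, 79, 95, 93, 91, 93, 92, 94, 93]
197 [237, 238, 218, 179, 133, 107, 87, 66, 54, 56, 58, 55, 56, 54, 54, 58, 54, 56, 72, 126, 136, 113, 106, 106, 104, 106]
199 [240, 239, 202, 105, 88, 103, 93, 71, 55, 56, 54, 55, 55, 58, 57, 57, 56, 55, 63, 72, 87, 96, 104, 99, 97, 105]
201 [240, 241, 197, 91, 83, 99, 83, 63, 57, 54, 56, 55, 59, 56, 58, 58, 54, 54, 55, 71, 79, 100, 174, 200, 200, 205]
203 [239, 241, 195, 94, 136, 181, 157, 92, 56, 54, 60, 55, 55, 56, 56, 56, 56, 53, 63, 73, 67, 95, 173, 203, 208, 208]
205 [238, 241, 193, 97, 140, 188, 164, 89, 53, 55, 55, 56, 54, 58, 60, 56, 57, 60, 66, 68, 76, 149, 194, 204, 207, 207]
207 [239, 240, 193, 91, 89, 166, 162, 94, 88, 100, 103, 110, 113, 118, 120, 118, 113, 106, 100, 88, 85, 92, 161, 202, 207, 209]
209 [239, 239, 197, 108, 87, 109, 119, 101, 111, 147, 165, 160, 149, 147, 144, 138, 131, 146, 155, 129, 99, 87, 103, 128, 133, 136]
211 [238, 238, 221, 166, 105, 88, 87, 93, 122, 157, 173, 175, 175, 177, 176, 176, 173, 166, 159, 138, 110, 90, 86, 89, 91, 108]
```

View pics/side2.png

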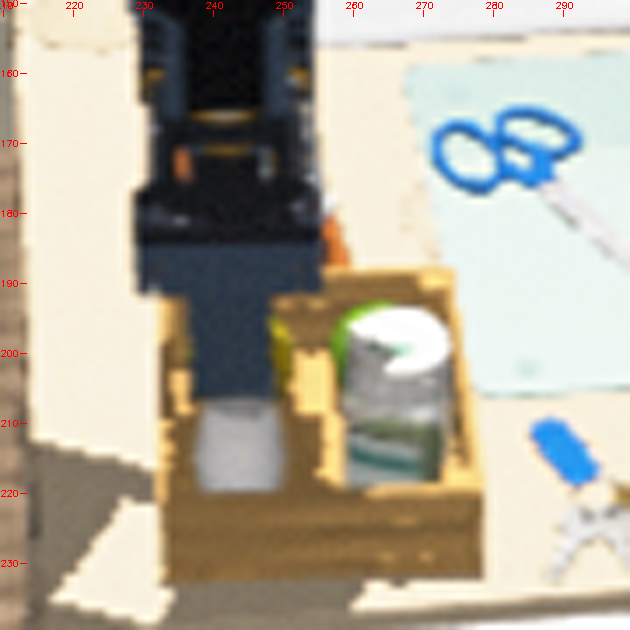

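```bash
python3 - <<'E'
from h import *
s=load("side",2)
for y in(-303,-290): print(proj(s,(444.4,y,125)), proj(s,(454.4,y,125)))
for x in (444.4,450): print(proj(s,(x,-242.5,78)),proj(s,(x,-242.5,36)))
E
```

```text
[244.58179719 205.22101805] [247.95446597 204.97488994]
[244.20048463 202.40080161] [247.54538495 202.15884185]
[243.20325708 204.15414532] [243.49688724 214.12610367]
[244.9791735  204.02500987] [245.23597554 213.99573932]
```

Request:
jog_arm([
  [[3, 0, -6], [0, 0, 0], 1],
  [[3.5, 1, -18], [0, 0, 0], 1],
  [[3.5, 1, -32], [0, 0, 0], 1],
  [[3.5, 1, -45], [0, 0, 0], 1],
  [[3.5, 1, -51], [0, 0, 0], 1],
])

```text
time_s: 2.38
ee_pos: [447.9, -243.0, 255.2]
ee_rot: [179.7, 0.2, -93.9]
force: [-0.3, -0.3, 0.6]
gripper_width: 91.1
```

```bash
python3 look.py 3 side,210,300,150,240,7
```

```text
{'time_s': 2.48, 'ee_pos': [447.89, -242.95, 255.4], 'ee_rot': [179.66, 0.24, -93.92], 'force': [-0.46, 0.38, -0.09], 'gripper_width': 91.02}
```

View pics/side3.png

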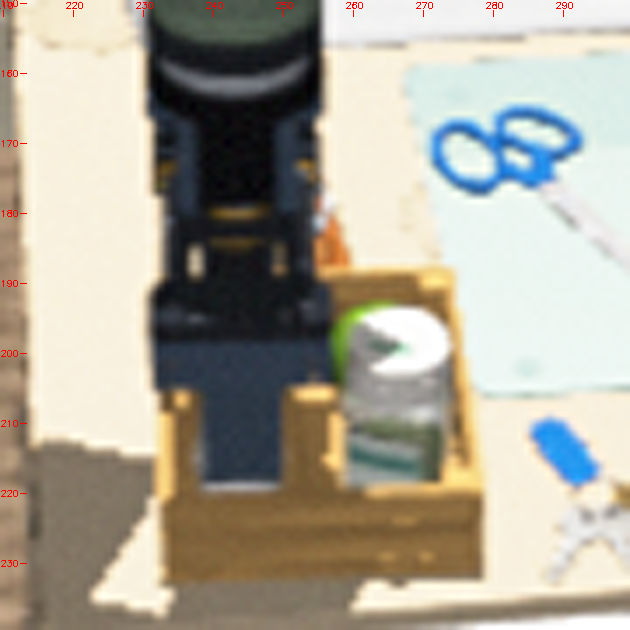

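The fingers now straddle the shaker, with the near fingertip at v≈219 (u 238–249.5) and clear of the jar. Closing the gripper.

Request:
jog_arm([
  [[0, 0, 0], [0, 0, 0], 0.6],
  [[0, 0, 0], [0, 0, 0], 0.45],
  [[0, 0, 0], [0, 0, 0], 0.35],
  [[0, 0, 0], [0, 0, 0], 0.3],
  [[0, 0, 0], [0, 0, 0], 0.2],
], squeeze=15)

```text
time_s: 2.9
ee_pos: [448.0, -243.0, 255.9]
ee_rot: [179.7, 0.2, -93.9]
force: [0.4, 0.1, -0.8]
gripper_width: 60.7
```

Request:
jog_arm([
  [[0, 0, 0], [0, 0, 0], 0.2],
  [[0, 0, 0], [0, 0, 0], 0.1],
  [[0, 0, 0], [0, 0, 0], 0.1],
  [[0, 0, 0], [0, 0, 0], 0.1],
  [[0, 0, 0], [0, 0, 0], 0.1],
])

```text
time_s: 3.32
ee_pos: [448.0, -243.0, 255.9]
ee_rot: [179.7, 0.2, -93.9]
force: [0.3, -0.1, 0.8]
gripper_width: 33.2
```

Request:
jog_arm([
  [[0, 0, 0], [0, 0, 0], 0.1],
  [[0, 0, 2], [0, 0, 0], 0.1],
  [[0, 0, 8], [0, 0, 0], 0.1],
  [[0, 0, 16], [0, 0, 0], 0.1],
  [[0, 0, 26], [0, 0, 0], 0.1],
])

```text
time_s: 3.73
ee_pos: [447.9, -242.9, 282.4]
ee_rot: [179.7, 0.2, -93.9]
force: [-0.1, 0.1, -1.7]
gripper_width: 33.7
```

```bash
python3 look.py 4 side,210,300,150,240,7
```

```text
{'time_s': 3.83, 'ee_pos': [448.62, -243.33, 284.03], 'ee_rot': [179.94, 0.1, -93.91], 'force': [0.72, 0.5, -0.07], 'gripper_width': 32.98}
```

View pics/side4.png

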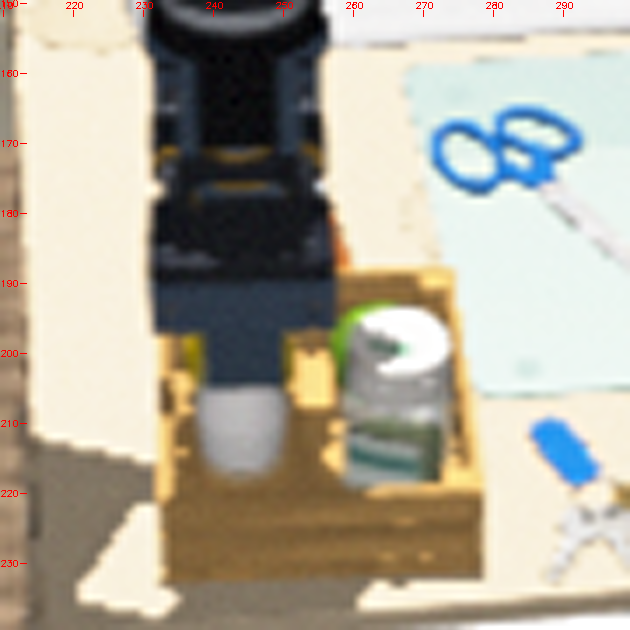

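Request:
jog_arm([
  [[0, 0, 10], [0, 0, 0], 0.1],
  [[0, 0, 28], [0, 0, 0], 0.1],
  [[0, 0, 50], [0, 0, 0], 0.1],
  [[0, 0, 75], [0, 0, 0], 0.1],
  [[0, 0, 100], [0, 0, 0], 0.1],
])

```text
time_s: 4.25
ee_pos: [448.4, -243.2, 385.1]
ee_rot: [179.9, 0.1, -93.9]
force: [-0.6, 0.5, -1.1]
gripper_width: 33.1
```

Request:
jog_arm([
  [[0, 0, 24], [0, 0, 0.02], 0.1],
  [[0, 4, 46], [0, 0, 0.06], 0.1],
  [[0, 12, 64], [0, 0, 0.12], 0.1],
  [[0, 26, 74], [0, 0, 0.19], 0.1],
  [[0, 42, 76], [0, 0, 0.27], 0.1],
])

```text
time_s: 4.67
ee_pos: [448.4, -201.2, 463.7]
ee_rot: [-179.9, -0.1, -78.3]
force: [-0.2, 0.2, -0.5]
gripper_width: 33.4
```

Request:
jog_arm([
  [[2, 18, 0], [0, 0, 0.08], 0.1],
  [[4, 36, 0], [0, 0, 0.17], 0.1],
  [[6, 54, 0], [0, 0, 0.26], 0.1],
  [[8, 72, 0], [0, 0, 0.35], 0.1],
  [[9, 90, 0], [0, 0, 0.44], 0.1],
])

```text
time_s: 5.08
ee_pos: [457.2, -110.2, 463.9]
ee_rot: [-179.8, -0.1, -52.8]
force: [0.6, 0.2, -0.4]
gripper_width: 33.6
```

Request:
jog_arm([
  [[2, 18, 0], [0, 0, 0.1], 0.1],
  [[4, 36, 0], [0, 0, 0.2], 0.1],
  [[6, 54, 0], [0, 0, 0.3], 0.1],
  [[7, 72, 0], [0, 0, 0.4], 0.1],
  [[8, 90, 0], [0, 0, 0.5], 0.1],
])

```text
time_s: 5.5
ee_pos: [465.0, -19.3, 464.0]
ee_rot: [-179.8, -0.1, -23.9]
force: [-0.1, -0.6, -0.4]
gripper_width: 33.2
```

Request:
jog_arm([
  [[1, 20, 0], [0, 0, 0.11], 0.1],
  [[2, 40, 0], [0, 0, 0.22], 0.1],
  [[3, 57, 0], [0, 0, 0.34], 0.1],
  [[3, 70, 0], [0, 0, 0.44], 0.1],
  [[4, 75, 0], [0, 0, 0.5], 0.1],
])

```text
time_s: 5.92
ee_pos: [468.6, 57.2, 464.2]
ee_rot: [-179.8, -0.1, 5.1]
force: [-1.3, -0.4, -0.8]
gripper_width: 33.4
```

```bash
python3 look.py 5 side,200,300,100,220,6 top,110,230,120,230,6
```

```text
{'time_s': 6.02, 'ee_pos': [468.83, 56.45, 464.11], 'ee_rot': [-179.83, -0.1, 4.82], 'force': [-0.86, -0.38, -0.7], 'gripper_width': 33.38}
```

View pics/side5.png

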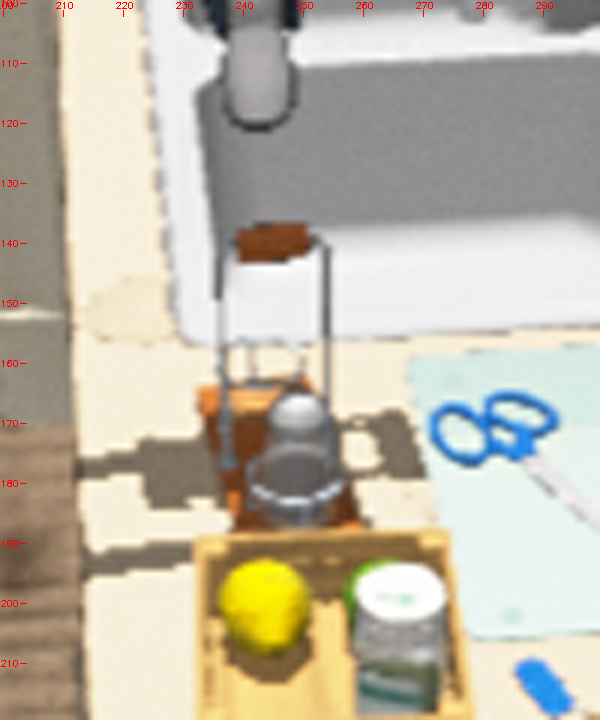

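View pics/top5.png

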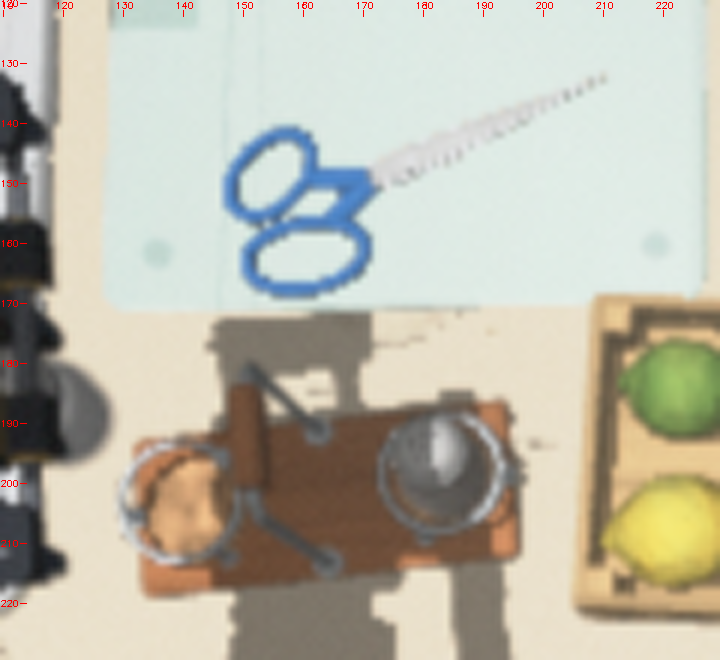

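```bash
python3 - <<'E'
from h import *
s=load("side",5);t=load("top",5)
for z in(215,245,275):
    X=(468.8,56.4,z);print(z,proj(s,X),proj(t,X))
print("widest, edges", [proj(s,(468.8+d,56.4,245)) for d in(-22,22)],[proj(t,(468.8+a,56.4+b,245)) for a,b in((22,0),(-22,0),(0,-22))])
g=s["pixels"].astype(int)
for v in range(100,124,2): print(v,[int(g[v,u].sum()//3) for u in range(232,254)])
g=t["pixels"].astype(int)
for v in range(176,202,2): print(v,[int(g[v,u].sum()//3) for u in range(106,126)])
# caddy prediction with centre(474,-4.5) yaw 94.9
c=np.array([474,-4.5]);a=np.radians(94.9);ex=np.array([np.cos(a),np.sin(a)]);ey=np.array([-ex[1],ex[0]])
for n,(x,y,z) in dict(ringC=(60,0,42),ringback=(85+2,0,42),ringL=(60,27,42),ringR=(60,-27,42),hoopL=(0,32,90),hoopR=(0,-32,90),fullcap=(-60,0,84),gripT=(0,0,165)).items():
    p=c+ex*x+ey*y; print(n,(*p.round(1),z),proj(s,(*p,z)).round(1),proj(t,(*p,z)).round(1))
g=s["pixels"].astype(int)
for v in (142,146,150,154,158,160,162,164): print(v,[int(g[v,u].sum()//3) for u in range(232,258)])
E
```

```text
215 [242.04156912 118.8694186 ] [121.21238531 191.38621876]
245 [241.83077806 111.0817655 ] [117.4383952  189.03238136]
275 [241.61412087 103.07738917] [113.45437168 186.54754613]
widest, edges [array([235.46965749, 111.41112912]), array([248.17376477, 110.7533408 ])] [array([117.81690653, 179.78064427]), array([117.0570132 , 198.35428507]), array([126.90171397, 188.87431192])]
100 [117, 87, 41, 49, 45, 55, 100, 127, 136, 136, 141, 132, 123, 114, 84, 43, 28, 56, 114, 141, 143, 143]
102 [114, 120, 86, 45, 48, 53, 91, 110, 116, 118, 118, 115, 116, 106, 78, 42, 35, 56, 127, 163, 160, 161]
104 [147, 142, 156, 118, 51, 42, 81, 118, 129, 141, 148, 147, 145, 131, 99, 70, 46, 72, 168, 210, 213, 216]
106 [238, 230, 225, 215, 157, 88, 128, 161, 167, 167, 169, 168, 165, 164, 151, 132, 191, 235, 237, 236, 236, 236]
108 [238, 239, 240, 241, 240, 195, 151, 166, 168, 171, 171, 171, 169, 167, 153, 132, 209, 242, 240, 239, 240, 239]
110 [240, 238, 240, 241, 186, 115, 147, 165, 172, 175, 176, 175, 177, 168, 161, 144, 136, 203, 237, 230, 218, 219]
112 [239, 240, 241, 226, 148, 110, 146, 164, 171, 173, 
[... 2786 characters left out ...]
241, 190, 115, 211, 241, 239]
154 [240, 241, 240, 239, 202, 209, 240, 241, 240, 239, 239, 238, 240, 239, 240, 240, 239, 239, 238, 241, 242, 184, 108, 209, 242, 240]
158 [230, 232, 232, 221, 166, 135, 200, 232, 232, 193, 202, 231, 232, 230, 228, 229, 220, 228, 235, 228, 232, 214, 155, 205, 236, 235]
160 [234, 234, 235, 235, 187, 156, 217, 236, 236, 200, 206, 236, 235, 235, 235, 237, 236, 213, 178, 218, 235, 214, 156, 206, 234, 235]
162 [235, 235, 235, 221, 167, 138, 210, 237, 236, 200, 178, 219, 222, 207, 201, 189, 180, 149, 148, 216, 236, 213, 153, 206, 237, 234]
164 [219, 195, 186, 178, 153, 114, 109, 132, 143, 141, 139, 137, 130, 130, 127, 99, 76, 77, 91, 128, 203, 207, 156, 207, 235, 234]
```

Request:
jog_arm([
  [[-1, 0, -12], [0, 0, 0], 0.1],
  [[-2, 0, -38], [0, 0, 0], 0.1],
  [[-3, 0, -68], [0, 0, 0], 0.1],
  [[-3, 0, -98], [0, 0, 0], 0.1],
  [[-3, 0, -118], [0, 0, 0], 0.1],
])

```text
time_s: 6.43
ee_pos: [464.8, 55.8, 343.9]
ee_rot: [-179.8, 0.1, 4.7]
force: [0.7, 0.6, -1.0]
gripper_width: 33.5
```

Request:
jog_arm([
  [[0, 0, -12], [0, 0, 0], 0.1],
  [[0, 0, -20], [0, 0, 0], 0.1],
  [[0, 0, -22], [0, 0, 0], 0.1],
  [[0, 0, -22], [0, 0, 0], 0.1],
  [[0, 0, -22], [0, 0, 0], 0.1],
])

```text
time_s: 6.85
ee_pos: [465.3, 55.7, 322.8]
ee_rot: [-179.9, -0.1, 4.6]
force: [0.2, 0.1, -1.0]
gripper_width: 33.2
```

```bash
python3 look.py 6 side,210,290,120,200,8 top,110,210,140,230,7
```

```text
{'time_s': 6.95, 'ee_pos': [465.24, 55.77, 322.97], 'ee_rot': [-179.85, -0.08, 4.66], 'force': [-0.03, 0.39, -1.26], 'gripper_width': 33.19}
```

View pics/side6.png

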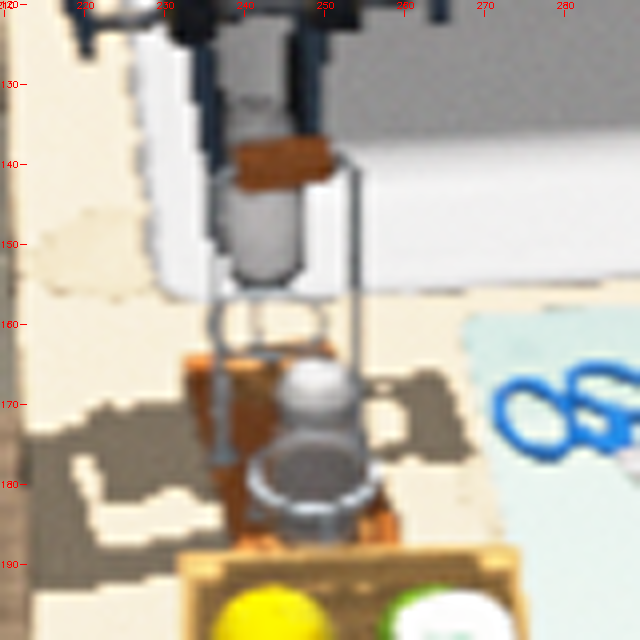

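View pics/top6.png

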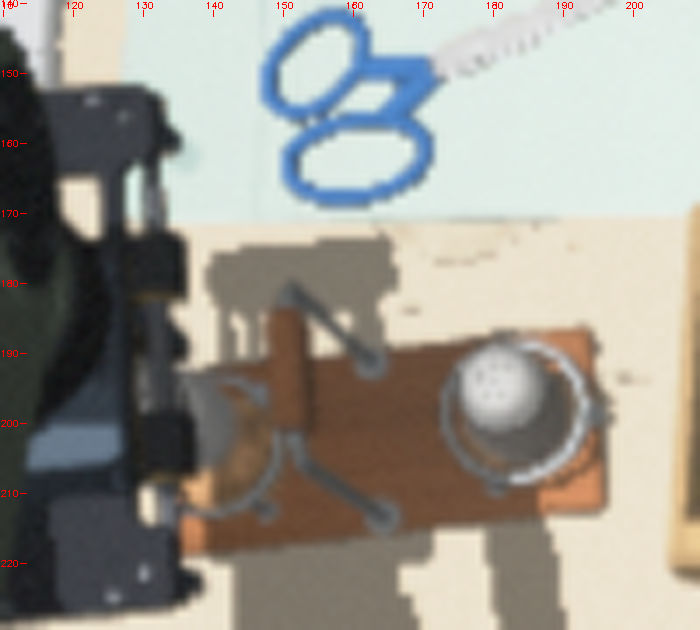

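```bash
python3 - <<'E'
from h import *
s=load("side",6);t=load("top",6)
for z in(74,104,119,146):
    X=(465.2,55.8,z);print(z,proj(s,X).round(2),proj(t,X).round(2))
for z in (12,42): print("final",z,proj(s,(465.2,55.8,z)).round(2),proj(t,(465.2,55.8,z)).round(2))
print([proj(t,(465.2,55.8-22,104))])
g=s["pixels"].astype(int)
for v in range(126,168,2): print(v,[int(g[v,u].sum()//3) for u in range(230,256)])
g=t["pixels"].astype(int)
for v in range(188,218,1): print(v,[int(g[v,u].sum()//3) for u in range(132,156)])
E
```

```text
74 [242.01 152.96] [136.76 202.29]
104 [241.81 146.08] [133.78 200.46]
119 [241.71 142.58] [132.24 199.52]
146 [241.52 136.15] [129.37 197.75]
final 12 [242.4  166.64] [142.49 205.81]
final 42 [242.22 160.11] [139.78 204.15]
[array([142.18145046, 200.32186357])]
126 [239, 237, 236, 175, 66, 49, 59, 106, 130, 133, 140, 137, 143, 146, 143, 98, 26, 26, 47, 52, 52, 108, 145, 143, 142, 145]
128 [238, 238, 243, 188, 69, 50, 46, 96, 129, 133, 133, 137, 142, 145, 143, 95, 24, 24, 43, 58, 103, 138, 148, 143, 145, 148]
130 [237, 240, 242, 187, 62, 52, 51, 94, 130, 132, 134, 139, 142, 147, 146, 96, 24, 28, 46, 57, 115, 146, 145, 143, 150, 147]
132 [238, 238, 240, 192, 80, 52, 46, 36, 92, 114, 101, 106, 114, 113, 130, 95, 25, 21, 47, 60, 116, 144, 146, 144, 142, 145]
134 [237, 238, 241, 243, 191, 67, 47, 45, 80, 112, 123, 125, 127, 124, 111, 89, 47, 21, 41, 60, 117, 147, 145, 146, 145, 142]
136 [238, 239, 240, 243, 186, 67, 44, 45, 97, 124, 134, 140, 138, 130, 126, 118, 81, 38, 40, 55, 111, 141, 147, 143, 147, 146]
138 [238, 238, 240, 241, 187, 71, 48, 44, 71, 85, 74, 76, 77, 76, 73, 77, 82, 75,
[... 4388 characters left out ...]
 81, 84, 89, 95, 103, 87, 88, 87, 84, 78, 77, 74, 75, 76, 75]
212 [146, 121, 104, 77, 90, 104, 132, 131, 115, 96, 95, 101, 104, 91, 76, 76, 84, 89, 80, 76, 77, 76, 75, 76]
213 [147, 127, 106, 82, 114, 122, 118, 109, 106, 104, 92, 86, 84, 81, 79, 85, 89, 88, 82, 77, 78, 76, 80, 78]
214 [128, 113, 102, 92, 133, 143, 125, 90, 78, 80, 80, 78, 78, 75, 78, 92, 92, 81, 79, 77, 78, 78, 76, 75]
215 [75, 70, 77, 86, 134, 145, 140, 97, 77, 75, 75, 75, 76, 74, 75, 78, 76, 76, 74, 74, 77, 75, 76, 78]
216 [67, 71, 54, 73, 126, 138, 133, 94, 75, 71, 71, 71, 75, 72, 74, 74, 76, 74, 76, 74, 74, 78, 78, 79]
217 [69, 64, 46, 56, 117, 132, 128, 92, 72, 73, 73, 72, 74, 73, 75, 77, 78, 77, 83, 86, 86, 88, 89, 92]
```

```bash
python3 - <<'E'
from h import *
t=load("top",5)
h=cv2.cvtColor(load("top",0)["pixels"],cv2.COLOR_RGB2HSV)
for v in range(190,218): print(v,"".join("%4d"%x for x in h[v,126:156,1]))
E
```

```text
190   30  30  30  30  30  30  30  30  31  30  30  30  31  30  31  32  31  31  31  31  33  51 108 132 134 134 130 106  65  56
191   30  30  30  30  30  32  30  30  31  31  33  31  31  35  39  40  41  43  46  49  52  71 118 132 133 134 130 119 106 115
192   31  30  30  30  31  31  33  40  43  45  44  43  41  42  50  59  68  81  95 109 115 125 131 134 134 133 130 119 118 130
193   30  31  30  28  31  31  43  73  88  81  59  43  37  33  34  41  41  50  71 108 125 134 134 136 134 133 131 117 116 132
194   30  30  29  28  31  35  79 103  71  50  14  10  25  48  57  45  11   1   6  41  81 106 131 133 133 135 132 121 111 130
195   31  31  31  31  29  36  78  59  12  25  63  94 114 123 120 116  86  74  41   7   1  18 103 132 135 132 135 119 114 130
196   29  31  32  31  31  32  41  16  41 101 128 133 131 126 121 115 117 121 110  53   3   3  74 128 135 135 132 126 118 128
197   31  31  31  29  30  17  12  55 113 132 137 132 125 112 110 107 107 110 105  74  38  10  66 123 135 134 132 125 118 131
198   31  29  30  29  26   3  27 111 135 134 125 115 110 110 107 103 104 109 107 104  98  75  87 124
[... 1699 characters left out ...]
 24  49  52  43  34  30  10  18  42  41  23  16  59 116 138 135 135 136 134
213   30  30  30  30  30  30  33  83 111  84  24  15  12   3   1   4  39  62  95 115  97  34  27  83 126 134 136 134 135 134
214   29  30  31  32  30  32  34  82 125 129 116 111 104  95  88  94 115 123 129 130 125  87  76 116 132 134 137 135 134 134
215   29  30  30  29  30  30  35  81 124 135 136 137 137 135 136 137 135 135 133 135 134 130 127 134 134 134 134 135 134 135
216   30  29  28  29  30  31  34  77 124 134 134 138 135 135 136 135 135 137 134 137 133 135 133 135 136 133 129 129 125 124
217   32  29  29  29  31  31  35  67 115 135 138 134 136 137 133 133 136 130 130 126 123 121 119 120 116 106  85  81  71  66
```

Request:
jog_arm([
  [[0.5, 0, -6], [0, 0, 0], 0.1],
  [[1, 0, -14], [0, 0, 0], 0.1],
  [[1, 0, -20], [0, 0, 0], 0.1],
  [[1, 0, -24], [0, 0, 0], 0.1],
  [[1, 0, -24], [0, 0, 0], 0.1],
])

```text
time_s: 7.37
ee_pos: [465.8, 55.8, 297.7]
ee_rot: [-179.9, 0.1, 4.7]
force: [-0.4, -1.0, -0.5]
gripper_width: 33.5
```

```bash
python3 look.py 7 side,220,280,130,195,10 top,110,210,150,230,7
```

```text
{'time_s': 7.47, 'ee_pos': [466.23, 55.79, 298.62], 'ee_rot': [-179.85, -0.03, 4.66], 'force': [0.34, 0.52, -0.37], 'gripper_width': 33.33}
```

View pics/side7.png

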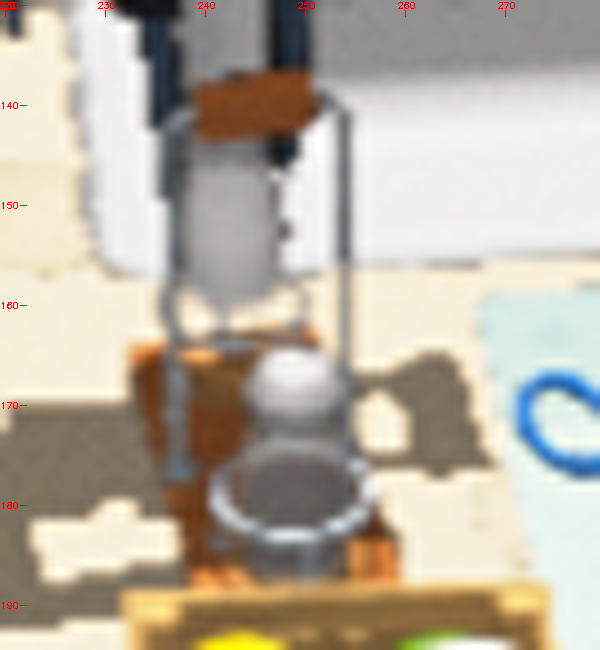

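View pics/top7.png

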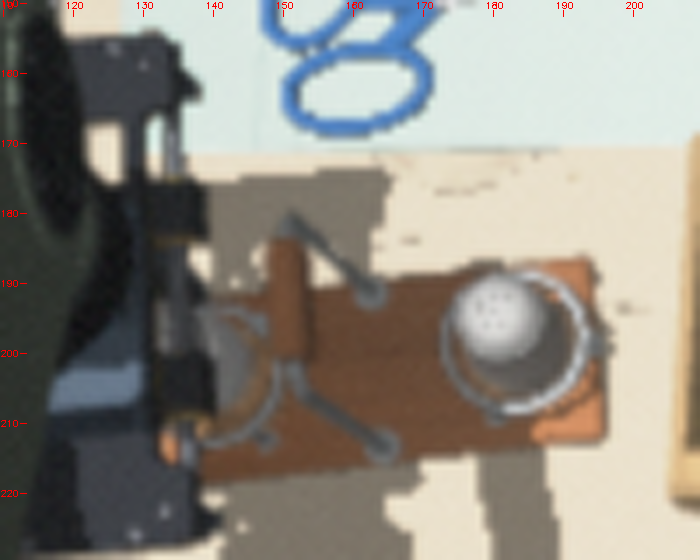

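```bash
python3 - <<'E'
from h import *
s=load("side",7);t=load("top",7)
print([proj(s,(466.2,55.8,z)).round(2).tolist() for z in(50,80,95)], proj(s,(466.2,55.8,12)))
g=s["pixels"].astype(int)
for v in range(143,166,1): print(v,[int(g[v,u].sum()//3) for u in range(232,256)])
E
```

```text
[[242.43, 158.33], [242.24, 151.58], [242.14, 148.15]] [242.66541103 166.62358803]
143 [240, 241, 239, 179, 109, 90, 86, 94, 83, 74, 77, 76, 80, 80, 67, 45, 47, 79, 196, 244, 245, 193, 119, 215]
144 [239, 241, 243, 196, 112, 79, 82, 105, 104, 97, 107, 114, 113, 101, 72, 36, 37, 72, 214, 250, 249, 197, 120, 219]
145 [240, 240, 241, 197, 110, 80, 89, 116, 117, 117, 120, 121, 114, 107, 77, 34, 33, 87, 215, 247, 246, 197, 119, 216]
146 [241, 241, 243, 191, 100, 70, 78, 119, 135, 132, 144, 143, 130, 128, 111, 77, 76, 189, 242, 245, 243, 192, 117, 212]
147 [240, 242, 242, 189, 95, 75, 94, 143, 161, 161, 165, 164, 165, 156, 143, 187, 171, 211, 242, 243, 242, 190, 115, 212]
148 [239, 241, 242, 189, 91, 81, 99, 146, 168, 170, 169, 172, 168, 165, 152, 138, 200, 238, 241, 242, 243, 192, 117, 213]
149 [240, 240, 242, 195, 107, 86, 117, 156, 169, 170, 169, 172, 170, 166, 153, 123, 204, 241, 241, 241, 242, 191, 118, 210]
150 [239, 239, 241, 239, 188, 102, 124, 161, 173, 172, 173, 175, 172, 166, 154, 133, 210, 242, 239, 241, 242, 191, 113, 211]
151 [240, 239, 241, 243, 201, 112, 128, 161, 171, 178,
[... 1116 characters left out ...]
193, 163, 162, 176, 183, 197, 211, 223, 233, 213, 182, 219, 235, 212, 154, 205]
161 [234, 235, 236, 206, 135, 153, 221, 235, 230, 195, 176, 208, 219, 220, 228, 236, 236, 209, 189, 225, 237, 211, 155, 207]
162 [237, 235, 236, 223, 164, 140, 214, 239, 237, 202, 178, 222, 220, 202, 199, 189, 178, 148, 152, 211, 235, 214, 154, 207]
163 [236, 236, 237, 236, 189, 124, 155, 193, 172, 126, 113, 127, 118, 107, 112, 124, 126, 122, 124, 171, 222, 211, 155, 207]
164 [222, 195, 186, 179, 152, 115, 113, 135, 141, 134, 131, 134, 127, 126, 121, 128, 131, 134, 116, 126, 203, 207, 159, 206]
165 [209, 159, 122, 97, 109, 120, 152, 174, 178, 145, 100, 93, 89, 98, 154, 211, 232, 232, 209, 200, 207, 184, 151, 206]
```

Request:
jog_arm([
  [[0.8, 0, -4], [0, 0, 0], 0.1],
  [[0.8, 0, -10], [0, 0, 0], 0.1],
  [[0.8, 0, -16], [0, 0, 0], 0.1],
  [[0.8, 0, -22], [0, 0, 0], 0.1],
  [[0.8, 0, -26], [0, 0, 0], 0.1],
])

```text
time_s: 7.88
ee_pos: [466.8, 55.8, 271.6]
ee_rot: [-179.9, 0.0, 4.7]
force: [-0.1, 0.1, -1.1]
gripper_width: 33.3
```

```bash
python3 look.py 8 side,220,280,130,195,10
```

```text
{'time_s': 7.98, 'ee_pos': [466.71, 55.77, 271.67], 'ee_rot': [-179.85, 0.09, 4.66], 'force': [-0.48, -0.16, 0.37], 'gripper_width': 33.4}
```

View pics/side8.png

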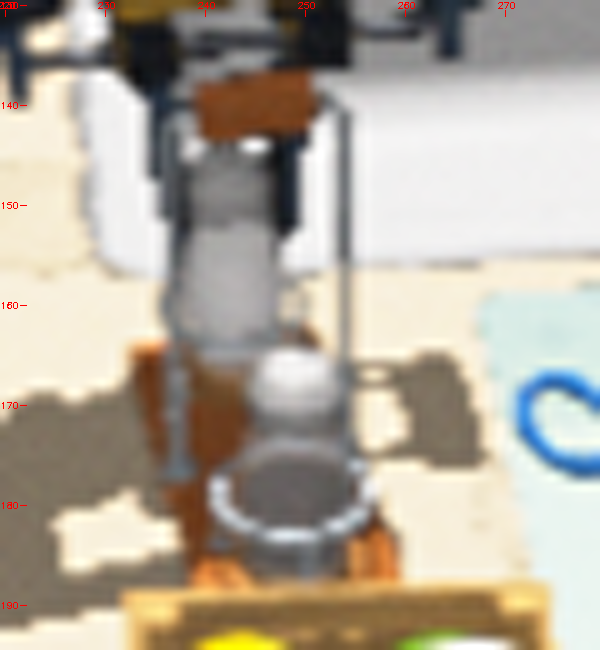

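Request:
jog_arm([
  [[0, 0, -2], [0, 0, 0], 0.1],
  [[0, 0, -4], [0, 0, 0], 0.1],
  [[0, 0, -6], [0, 0, 0], 0.1],
  [[0, 0, -7], [0, 0, 0], 0.1],
  [[0, 0, -7.5], [0, 0, 0], 0.1],
])

```text
time_s: 8.4
ee_pos: [466.7, 55.8, 264.0]
ee_rot: [-179.9, 0.1, 4.7]
force: [0.9, 0.4, -1.5]
gripper_width: 33.5
```

Request:
jog_arm([
  [[0, 0, -0.5], [0, 0, 0], 0.1],
  [[0, 0, -1], [0, 0, 0], 0.1],
  [[0, 0, -1.5], [0, 0, 0], 0.1],
  [[0, 0, -2], [0, 0, 0], 0.1],
  [[0, 0, -2], [0, 0, 0], 0.1],
])

```text
time_s: 8.82
ee_pos: [466.7, 55.7, 262.0]
ee_rot: [-179.9, 0.1, 4.7]
force: [0.2, -0.3, 0.3]
gripper_width: 33.7
```

Request:
jog_arm([
  [[0, 0, -0.4], [0, 0, 0], 0.1],
  [[0, 0, -0.8], [0, 0, 0], 0.1],
  [[0, 0, -1.2], [0, 0, 0], 0.1],
  [[0, 0, -1.2], [0, 0, 0], 0.1],
  [[0, 0, -1.2], [0, 0, 0], 0.1],
])

```text
time_s: 9.23
ee_pos: [466.9, 55.9, 261.7]
ee_rot: [-179.8, 0.0, 4.7]
force: [-1.6, 0.7, 7.0]
gripper_width: 33.1
```

```bash
python3 look.py 9 side,220,280,130,195,10
```

```text
{'time_s': 9.33, 'ee_pos': [466.86, 55.88, 261.68], 'ee_rot': [-179.84, 0.03, 4.65], 'force': [-0.73, 0.2, 6.74], 'gripper_width': 33.24}
```

View pics/side9.png

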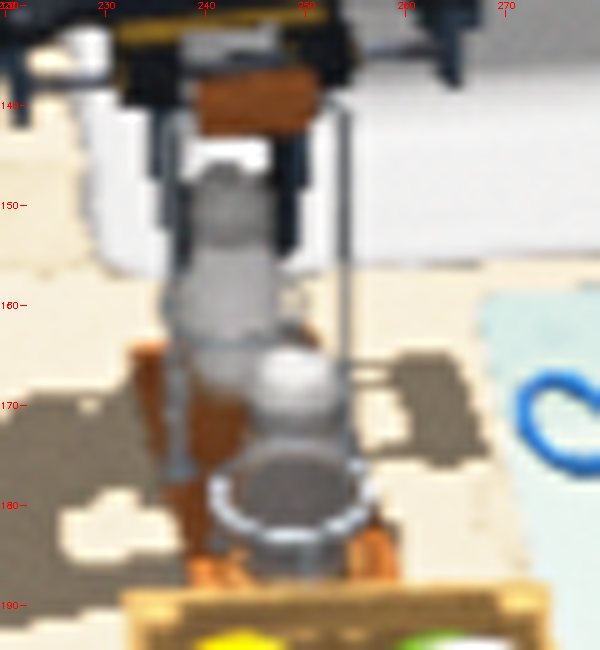

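Contact came at the height expected for a seated shaker (7 N, TCP 261.7). I'll ease off and open.

Request:
jog_arm([
  [[0, 0, 0], [0, 0, 0], 0.34],
  [[0, 0, 0], [0, 0, 0], 0.38],
  [[0, 0, 0], [0, 0, 0], 0.45],
  [[0, 0, 0], [0, 0, 0], 0.55],
  [[0, 0, 0], [0, 0, 0], 0.7],
])

```text
time_s: 9.75
ee_pos: [466.8, 55.9, 261.5]
ee_rot: [-179.8, 0.0, 4.7]
force: [-0.2, 0.2, -0.0]
gripper_width: 51.9
```

Request:
jog_arm([
  [[0, 0, 0], [0, 0, 0], 0.8],
  [[0, 0, 0], [0, 0, 0], 0.8],
  [[0, 0, 4], [0, 0, 0], 0.8],
  [[0, 0, 12], [0, 0, 0], 0.8],
  [[0, 0, 26], [0, 0, 0], 0.8],
])

```text
time_s: 10.17
ee_pos: [466.5, 55.8, 287.3]
ee_rot: [-179.8, 0.2, 4.7]
force: [-0.3, 0.4, -0.3]
gripper_width: 72.9
```

Request:
jog_arm([
  [[0, 0, 22], [0, 0, 0], 0.8],
  [[0, 0, 50], [0, 0, 0], 0.8],
  [[0, 0, 80], [0, 0, 0], 0.8],
  [[0, 0, 110], [0, 0, 0], 0.8],
  [[0, 0, 130], [0, 0, 0], 0.8],
])

```text
time_s: 10.58
ee_pos: [466.4, 55.8, 421.1]
ee_rot: [-179.8, -0.1, 4.7]
force: [0.7, 0.5, -0.1]
gripper_width: 73.1
```

```bash
python3 look.py 10 side,220,280,125,195,10 top,110,210,150,230,7
```

```text
{'time_s': 10.68, 'ee_pos': [466.97, 55.86, 421.86], 'ee_rot': [-179.83, -0.34, 4.65], 'force': [1.06, -0.45, -0.05], 'gripper_width': 72.94}
```

View pics/side10.png

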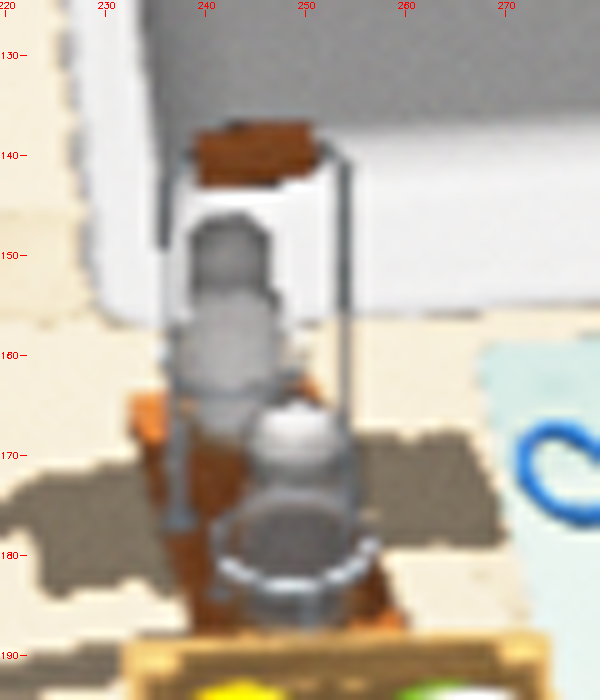

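View pics/top10.png

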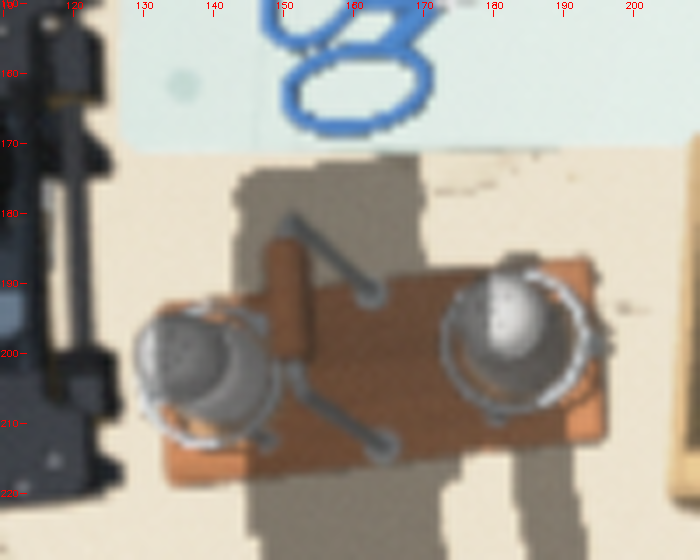

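The shaker stands upright inside the ring: in the top view its cap is at (136,199), with the ring around it. Next I turn and move over the grip.

Request:
jog_arm([
  [[0, -2, 0], [0, 0, -0.05], 0.8],
  [[1, -6, 0], [0, 0, -0.14], 0.8],
  [[1, -11, 0], [0, 0, -0.24], 0.8],
  [[2, -16, 0], [0, 0, -0.34], 0.8],
  [[2, -21, 0], [0, 0, -0.44], 0.8],
])

```text
time_s: 11.1
ee_pos: [468.7, 34.7, 421.2]
ee_rot: [-179.9, -0.3, -20.8]
force: [-0.2, 0.1, -0.6]
gripper_width: 72.9
```

Request:
jog_arm([
  [[1, -5, 0], [0, 0, -0.1], 0.8],
  [[2, -10, 0], [0, 0, -0.21], 0.8],
  [[2, -15, 0], [0, 0, -0.32], 0.8],
  [[3, -20, 0], [0, 0, -0.43], 0.8],
  [[3, -25, 0], [0, 0, -0.54], 0.8],
])

```text
time_s: 11.52
ee_pos: [471.4, 9.4, 420.5]
ee_rot: [-179.9, -0.2, -52.1]
force: [0.9, 0.2, 0.2]
gripper_width: 72.9
```

Request:
jog_arm([
  [[0, -5, 0], [0, 0, -0.11], 0.8],
  [[1, -9, 0], [0, 0, -0.22], 0.8],
  [[1, -12, 0], [0, 0, -0.33], 0.8],
  [[1, -14, 0], [0, 0, -0.44], 0.8],
  [[1, -14, 0], [0, 0, -0.55], 0.8],
])

```text
time_s: 11.93
ee_pos: [472.1, -4.9, 419.8]
ee_rot: [180.0, -0.2, -83.9]
force: [0.3, 0.2, 0.4]
gripper_width: 73.0
```

Request:
jog_arm([
  [[0, 0, -8], [0, 0, -0.02], 0.8],
  [[0, 0, -20], [0, 0, -0.02], 0.8],
  [[0, 0, -30], [0, 0, -0.02], 0.8],
  [[0, 0, -36], [0, 0, -0.02], 0.8],
  [[0, 0, -36], [0, 0, -0.02], 0.8],
])

```text
time_s: 12.35
ee_pos: [471.5, -4.9, 382.1]
ee_rot: [179.7, -0.2, -85.1]
force: [-0.1, -1.0, -0.8]
gripper_width: 73.0
```

```bash
python3 look.py 11 side,215,280,100,195,8 top,110,210,140,230,7; python3 - <<'E'
from h import *
s=load("side",11)
for z in (165,192):
  for dy in (-43,0): print(z,dy,proj(s,(472.1,-4.9+dy,z)).round(1))
E
```

```text
{'time_s': 12.45, 'ee_pos': [472.14, -4.91, 383.65], 'ee_rot': [179.93, -0.2, -85.08], 'force': [0.07, -0.17, 0.58], 'gripper_width': 72.69}
165 -43 [245.9 146.9]
165 0 [244.8 140.3]
192 -43 [245.8 140. ]
192 0 [244.6 133.5]
```

View pics/side11.png

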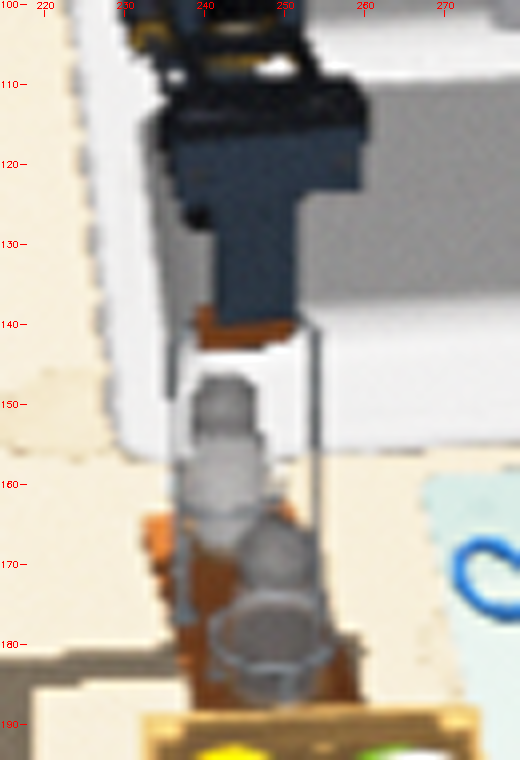

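View pics/top11.png

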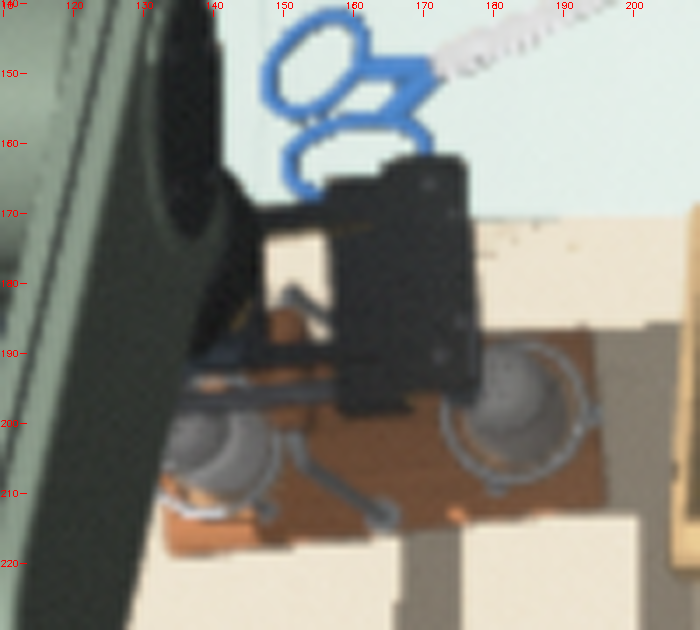

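Request:
jog_arm([
  [[1, 0, -8], [0, 0, 0], 0.8],
  [[1.5, 0, -20], [0, 0, 0], 0.8],
  [[1.5, 0, -33], [0, 0, 0], 0.8],
  [[1.5, 0, -43], [0, 0, 0], 0.8],
  [[1.5, 0, -46], [0, 0, 0], 0.8],
])

```text
time_s: 12.87
ee_pos: [473.3, -4.9, 336.2]
ee_rot: [179.8, -0.2, -85.1]
force: [-0.6, 0.1, 0.4]
gripper_width: 72.7
```

```bash
python3 look.py 12 side,215,280,100,195,8
```

```text
{'time_s': 12.97, 'ee_pos': [473.63, -4.88, 337.24], 'ee_rot': [179.88, -0.19, -85.07], 'force': [-0.09, -0.08, 0.17], 'gripper_width': 73.3}
```

View pics/side12.png

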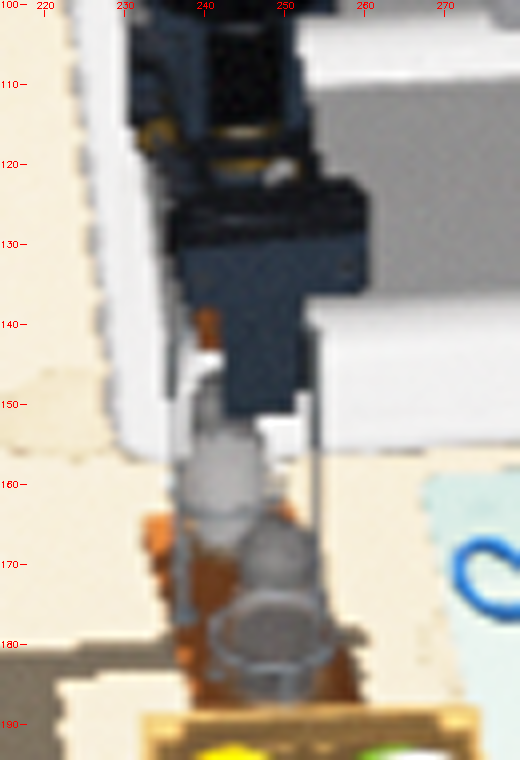

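Request:
jog_arm([
  [[0, 0.8, 0], [0, 0, 0], 0.6],
  [[0, 0.8, 0], [0, 0, 0], 0.45],
  [[0, 0.8, 0], [0, 0, 0], 0.32],
  [[0, 0.8, 0], [0, 0, 0], 0.25],
  [[0, 0.8, 0], [0, 0, 0], 0.21],
], squeeze=8)

```text
time_s: 13.38
ee_pos: [473.7, -4.1, 337.6]
ee_rot: [179.9, -0.2, -85.1]
force: [0.8, 0.6, 0.4]
gripper_width: 42.6
```

Request:
jog_arm([
  [[0, 0, 0], [0, 0, 0], 0.19],
  [[0, 0, 0], [0, 0, 0], 0.17],
  [[0, 0, 0], [0, 0, 0], 0.15],
  [[0, 0, 0], [0, 0, 0], 0.12],
  [[0, 0, 0], [0, 0, 0], 0.1],
])

```text
time_s: 13.8
ee_pos: [473.6, -4.0, 337.4]
ee_rot: [179.9, -0.2, -85.1]
force: [-0.4, -1.2, -2.7]
gripper_width: 14.0
```

Request:
jog_arm([
  [[0, 0, 0], [0, 0, 0], 0],
  [[0, 0, 0], [0, 0, 0], 0],
  [[0, 0, 0], [0, 0, 0], 0],
  [[0, 0, 0], [0, 0, 0], 0],
  [[0, 0, 0], [0, 0, 0], 0],
], squeeze=35)

```text
time_s: 14.22
ee_pos: [473.7, -4.0, 337.4]
ee_rot: [179.9, -0.2, -85.1]
force: [0.0, -0.7, 0.3]
gripper_width: 14.3
```

```bash
python3 look.py 13 side,215,280,100,195,8 top,110,210,140,230,7
```

```text
{'time_s': 14.32, 'ee_pos': [473.65, -3.99, 337.39], 'ee_rot': [179.91, -0.18, -85.08], 'force': [0.73, 0.25, -0.44], 'gripper_width': 13.97}
```

View pics/side13.png

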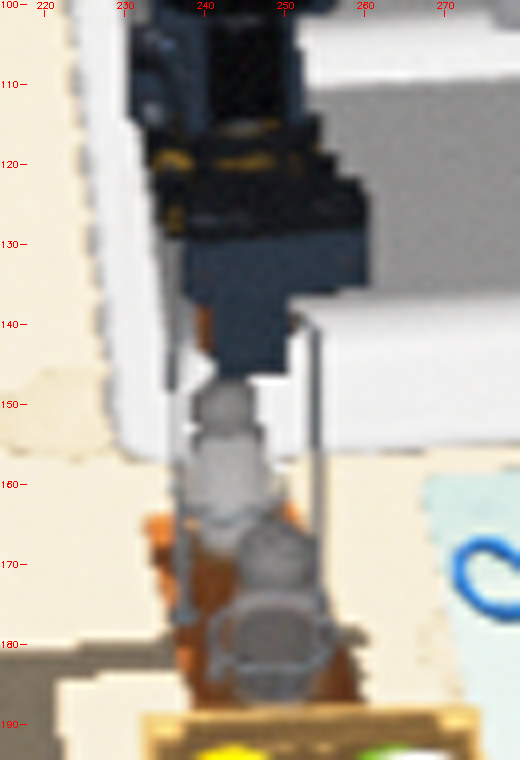

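View pics/top13.png

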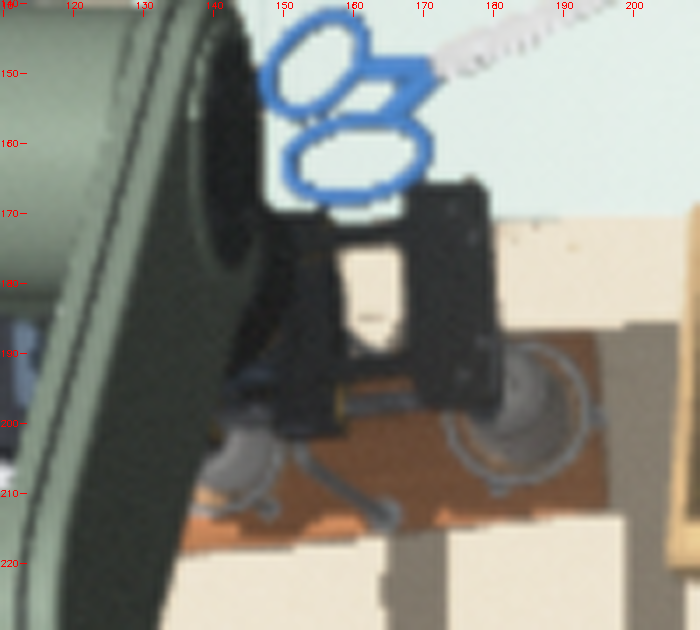

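Gripped: the opening reads 14.0 mm, which is the bar's thickness. Lifting slowly.

Request:
jog_arm([
  [[0, 0, 1], [0, 0, 0], 0],
  [[0, 0, 3], [0, 0, 0], 0],
  [[0, 0, 6], [0, 0, 0], 0],
  [[0, 0, 10], [0, 0, 0], 0],
  [[0, 0, 15], [0, 0, 0], 0],
])

```text
time_s: 14.73
ee_pos: [473.5, -4.0, 352.4]
ee_rot: [179.8, -0.2, -85.1]
force: [0.2, -1.2, -5.5]
gripper_width: 13.6
```

```bash
python3 look.py 14 side,215,280,100,195,8
```

```text
{'time_s': 14.83, 'ee_pos': [473.98, -4.0, 353.36], 'ee_rot': [-179.96, -0.19, -85.08], 'force': [-0.01, 0.64, -5.29], 'gripper_width': 13.93}
```

View pics/side14.png

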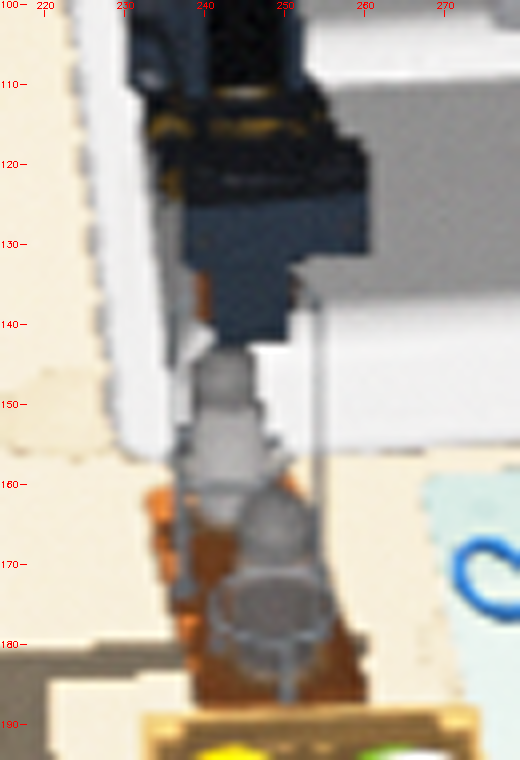

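The full 5.3 N weight is carried and everything stays level. Continuing up.

Request:
jog_arm([
  [[0, 0, 4], [0, 0, 0], 0],
  [[0, 0, 11], [0, 0, 0], 0],
  [[0, 0, 20], [0, 0, 0], 0],
  [[0, 0, 29], [0, 0, 0], 0],
  [[0, 0, 38], [0, 0, 0], 0],
])

```text
time_s: 15.25
ee_pos: [474.0, -4.0, 392.6]
ee_rot: [-179.9, -0.2, -85.1]
force: [1.1, -0.5, -5.9]
gripper_width: 13.4
```

Request:
jog_arm([
  [[0, 0, 9], [0, 0, 0], 0],
  [[0, 0, 18], [0, 0, 0], 0],
  [[0, 0, 27], [0, 0, 0], 0],
  [[0, 0, 35], [0, 0, 0], 0],
  [[0, 0, 41], [0, 0, 0], 0],
])

```text
time_s: 15.67
ee_pos: [474.1, -4.0, 434.8]
ee_rot: [-179.9, -0.2, -85.1]
force: [-0.2, -0.1, -4.5]
gripper_width: 13.8
```

Request:
jog_arm([
  [[0, 0, 3], [0, 0, 0], 0],
  [[0, 0, 5], [0, 0, 0], 0],
  [[0, 0, 6], [0, 0, 0], 0],
  [[0, 0, 6], [0, 0, 0], 0],
  [[0, 0, 6], [0, 0, 0], 0],
])

```text
time_s: 16.08
ee_pos: [474.0, -4.0, 440.4]
ee_rot: [-179.9, -0.2, -85.1]
force: [0.3, -0.0, -5.2]
gripper_width: 13.4
```

```bash
python3 look.py 15 side,205,290,80,235,5 top,80,260,140,230,4; python3 -c "
from workcell import telemetry as t
print(t.state()['qvel'],t.state()['ee_rot'])"
```

```text
{'time_s': 16.18, 'ee_pos': [474.01, -3.99, 440.34], 'ee_rot': [-179.92, -0.2, -85.08], 'force': [-0.15, -0.04, -4.85], 'gripper_width': 13.68}
[-0.10179333 -0.07379106 -0.08295573  0.02203114  0.07846599  0.07223626] [-179.91599867   -0.20180461  -85.08026517]
```

View pics/side15.png

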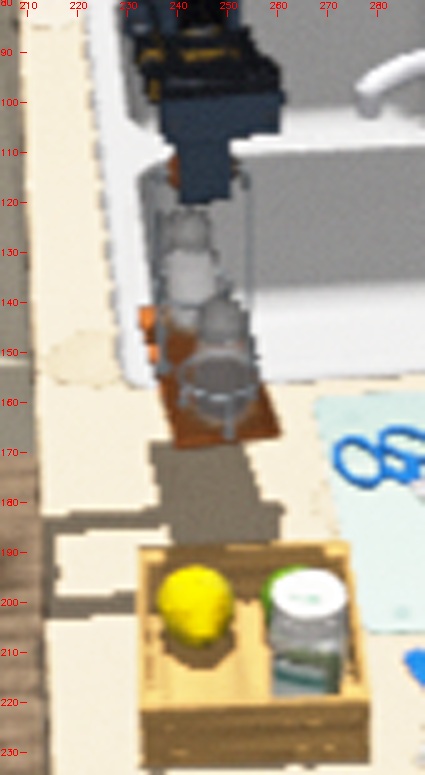

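View pics/top15.png

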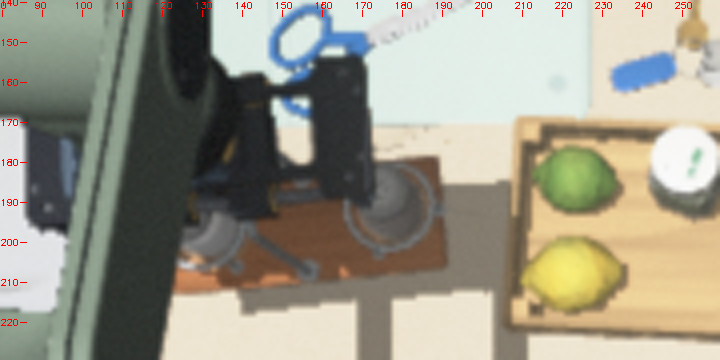

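```bash
python3 - <<'E'
from h import *
t=load("top",15);s=load("side",15)
a,b=tri(t,(189.3,179),s,(260,166.7)),tri(t,(190.7,206.3),s,(239.8,168.3))
print(a,b)
# predicted full-end top corners if level: centre (474,-4), yaw 94.9, z=103+12
c=np.array([474,-4.]);r=np.radians(94.9);ex=np.array([np.cos(r),np.sin(r)]);ey=np.array([-ex[1],ex[0]])
for x,y in((-89,-38),(-89,38),(89,38)):
  p=c+ex*x+ey*y; print((x,y),p.round(1),proj(s,(*p,115)).round(1),proj(t,(*p,115)).round(1),proj(s,(*p,103)).round(1))
# shift of full ring end before vs after vs pure lift
E
```

```text
(array([517.10174608, -90.07233851, 109.96497363]), np.float64(3.646542462721645)) (array([446.11378709, -94.64762332, 111.52304534]), np.float64(0.19099352492984864))
(-89, -38) [519.5 -89.4] [261.2 165.2] [188.8 178.4] [261.2 168.1]
(-89, 38) [443.7 -95.9] [239.1 167.7] [191. 207.] [239.2 170.6]
(89, 38) [428.5  81.4] [231.3 140.4] [122.2 213.9] [231.4 143.2]
```

The caddy is held still and level, with about 103 mm clearance and both shakers in their rings. Handing in.

```bash
python3 -c "
from workcell import env
print(env.job_done())"
```

```text
the job is handed in; nothing more can be done
None
```

The job is handed in at about 16.2 s of the 62 s allowed. `env.job_done()` gives no verdict, so the result rests on my own checks.

- **Shaker:** I took it out of the crate by its cap. The jar, lemon and lime were still in the crate in the last pictures. I lowered it into the empty ring until it touched the tray with about 7 N, at the height expected for a seated shaker, then let go. The pictures then showed it upright in the ring.
- **Caddy:** I gripped the wooden bar at 35 N (opening about 14 mm, the bar's thickness) and lifted it 103 mm straight up, carrying about 5 N.
- **Last checks:** The arm was still, with a tool tilt of 0.2° or less. Both shakers were in their rings, though the arm partly hid the far end of the caddy in the top view.

**Disagreements:**
- The two cameras differed by 2–3 mm on positions along x. I averaged them and rechecked near the ring before lowering.
- In the last picture, two corners at the near end of the tray triangulated to heights of 110–111.5 mm, against 115 mm expected for its top face if level. One of these had a 3.6 mm mismatch between views. I put the difference down to picking the corners by eye.

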